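Shut the capsule drawer and click the restock wheel to today

TASK

The coffee capsules have just been restocked: push the grey capsule drawer fully shut with your fingertips. Then flick the edge of the toothed day wheel on top of the drawer unit counter-clockwise (seen from above), click by click, until the tooth with the raised bar rests in its click right at the fixed pointer, without ever clicking past it. Grasp and lift nothing, and leave the cups, the loose capsule and the other things where they stand.

Things in the scene. Friction and masses are not known exactly. Their poses are not given: they have to be found in the camera images.
- capsule_unit: grey plastic capsule drawer unit fixed to the slab, a box 220 (x) x 260 (y) x 85 mm high. Origin at the centre of its underside; x points from its front to its back (away from the robot), y to its left, z up. Its yaw and position vary.
- drawer (a joint): how far the drawer is open, m: 0 fully shut, up to 0.10; it starts 0.035 to 0.075 open. It slides along the unit's x axis with about 1.5 N of friction, stays where it is left and has a firm stop at 0.
- drawer_front (a point): centre of the front face of the drawer's flat grey front panel (256 mm wide, from 8 to 76 mm above the slab; this point 42 mm up); moves with the drawer. When shut it lies at x = -122 mm on the unit's x axis.
- day_wheel (a joint): day wheel angle, rad, counter-clockwise from above positive; 0 = barred tooth at the pointer. Clicks every 0.898 rad (7 a turn); starts 2 to 4 clicks short (near -1.795, -2.693 or -3.590). A spring detent: pushing a tooth tip takes about 2 to 5 N until just past half a click, then the wheel snaps on into the next click and stops there; released sooner it springs back.
- wheel_axis (a point): on the day wheel's vertical axis, 105 mm above the slab; at x = -25 mm, y = 0 of the unit. Black plastic star wheel lying flat on the unit's top, 97 to 113 mm above the slab with free space below: hub radius 32 mm, seven straight teeth 9 mm wide out to radius 54 mm. At every click the middle of a gap (about 32 mm wide at the tips) faces the unit's front (-x).
- index_tip (a point): outer end of the one tooth that carries the raised aluminium bar (50 mm long radially, 6 mm wide, standing 8 mm above the wheel's top), at radius 54 mm, at the wheel's top face; turns with the wheel.
- pointer_edge (a point): upright edge of the fixed aluminium pointer, at its top (111 mm above the slab), 59 mm behind the wheel's axis along the unit's x; its edge faces the wheel and clears the tooth tips by 5 mm.
- cup_a: clear glass cappuccino cup, 76 mm across, 60 mm high, with a handle; stands on the back left of the unit's top. Origin at the centre of its underside. Leave alone.
- cup_b: a second cup of the same kind, on the slab left of the unit. Leave alone.
- capsule: single aluminium coffee capsule, 37 mm across, 25 mm high, standing on the unit's top left of the wheel. Origin at the centre of its underside. Leave alone.
- knock_tube: stainless knock tube, 96 mm across, 120 mm high, with a crossbar, on the slab beside the unit. Origin at the centre of its underside. Leave alone.
- stirrer_cup: bamboo cup 66 mm across and 85 mm high with stirrers standing in it to about 130 mm, on the slab beside the unit. Origin at the centre of its underside. Leave alone.
- milk_jug: steel milk jug, 90 mm across, 100 mm high, with a handle, on the slab beside the unit. Origin at the centre of its underside. Leave alone.
- tamper: steel tamper, base 58 mm across, 86 mm high, on the slab to the right of the drawer. Origin at the centre of its underside. Leave alone.

How it is judged (in metres and radians):
On the way, in this order (a step that is already met when the one before it is completed fails the run):
1. the drawer is pushed fully shut (value of joint drawer below 0.005 m), for 0.2 s.
2. then the wheel is clicked round until the barred tooth rests at the pointer (value of joint day_wheel between -0.15 and 0.15 rad), for 0.3 s.
At the end, for the whole second after the job is handed in: the drawer is shut to within 6 mm and the day wheel rests in the click with the barred tooth at the pointer (within 0.12 rad), with everything else where it stood (value of joint drawer below 0.006 m and value of joint day_wheel between -0.12 and 0.12 rad and velocity of joint day_wheel between -0.05 and 0.05 rad/s); the robot touches nothing.
It fails at once if the wheel is clicked past the pointer (value of joint day_wheel above 0.448799 rad).
It fails at once if the wheel is turned backwards beyond its farthest start (value of joint day_wheel below -4.21871 rad).
It fails at once if a bystander is lifted, tipped or shifted by more than 20 mm (distance of any of cup_a, cup_b, capsule, knock_tube, stirrer_cup, milk_jug, tamper from where it was at the start of the episode above 0.02 m).
It also fails if it takes over 58 s, if anything falls off the work surface, if the arm or the gripper's body presses on something with over 40 N, if the wrist force passes 120 N, or if a joint passes its speed limit or range.

ROBOT

A 7-joint arm with a two-finger parallel gripper is mounted at the origin on the work surface. World frame = base frame: x ahead of the robot, y to its left, z up, the work surface at z = 0. Lengths are in mm, angles in rad, forces in N, time in s.
With the tool pointing down it reaches from about 400 to 850 mm from the base axis. Payload 4.4 kg.
Tool frame: the origin (TCP) lies between the finger pads; the fingertips stand 14 mm ahead of it and the grasp point (between the pads) lies 5 mm behind it; z points along the fingers, y is the line along which they close (so a half turn about z gives the same grasp; the last joint's range is limited). The gripper opens to 94 mm and grips with 3 to 60 N. Pads are 16 mm wide; open, the fingers measure 119 mm over their backs; the gripper's body (75 mm by 177 mm) begins 78 mm behind the grasp point.
Start: joints at [1.163, 0.628, 0.038, 1.517, -0.027, 0.996, -0.02], TCP at [217.898, -612.404, 219.478] pointing down, gripper open.
Joint ranges: [-3.06, 3.06], [-0.37, 2.12], [-1.25, 1.32], [0.18, 2.47], [-1.1, 4.24], [0.23, 1.98], [-2.94, 2.94]. Speed limits (rad/s): [2.57, 2.57, 3.14, 3.14, 3.14, 3.14, 3.14].

INTERFACE

Orientations are given as a unit quaternion [w, x, y, z].
In Python, from bench import readout, grab_frame, order gives the robot as it stands.
- The arm moves only by the tool arm_command, never from a script. Its argument "rows" is text: rows parted by semicolons, each of 5 numbers parted by spaces: the opening in per cent of the stroke, from 0 (shut) to 100 (fully open), then the shift along the tool's x, y, z in m, then the turn about the tool's z in rad. In form: hand tx ty tz spin; .... A call has 1 to 20 rows; each row shifts and turns the commanded pose from where the row before left it, along the tool's axes as they then stand; what a row does not reach is not made up. A row lasts 1/8 s, in which the tool goes at most 62.5 mm and 10.7 degrees, less where a joint would pass 70% of its speed; a pose out of reach is approached as far as the arm can. A call is refused whole if a number of a shift passes 0.0625 or a number of a turn 0.188, either way. A call with a gripper value outside its range is refused whole. The fingers move at their own pace and stop on an object; the grip force is fixed at half the most. Time passes only in rows, so rows that do not move let the fingers close. It gives the time, the measured TCP pose, the force, the opening and the grip force at its end, in the units of the state.
- readout.get_state(): the state, without advancing time (a new reading comes with each control period).
- grab_frame(name): name is "scene" or "top"; returns a dict with "color" (420x560x3 uint8, red, green, blue), "depth" (420x560 float32, mm along the optical axis (not along the pixel's ray), 0 where there is no reading), "camera_matrix" (3x3 intrinsics, pixels), "rvec" (rotation vector, rad) and "tvec" (3), from world to camera coordinates, as OpenCV has them. Camera axes: x right, y down, z forward; pixel columns grow to the right and rows downward; lengths in mm; the calibration is good to about 2 mm. A picture is of the moment at which its call begins.
- order.finish_job(): hands the job in; it is judged then, once.
The state is a dict: "clock": time; "q": joint angles; "qvel": joint speeds; "joint_torque": joint torques, N m; "tcp_pos": TCP position; "eef_rot": TCP orientation; "ft_force": force on the tool from outside, world axes, zero at the start; "moment": the same for the moment, N m; "finger_gap": opening from 0.0 (shut) to 1.0 (fully open); "gripper_force": force on a finger pad.
Only numpy, scipy, OpenCV 4.12 (cv2) and the standard library are available. Lean on these libraries where they do the work, as an engineer would, in place of code of your own. Each camera call takes 0.05 s, during which the arm holds its last target. There are 200 camera calls.

## Working session

There is one attempt and no reset: what is moved stays moved. The work goes in short steps, Python scripts to look and compute and a tool call to move; the robot and the scene stay as the last step left them, time stands still between calls to the robot, and variables do not carry over. Pictures are saved under pics/ and viewed, at most 10 in all, crops included, and the job is handed in when it is done.

Besides the shell and the picture viewer there is one more tool, called as name(argument=value, ...) on one line, values as JSON. arm_command: Moves the arm, as the interface text tells. Its arguments: {"type":"object","properties":{"rows":{"type":"string"}},"required":["rows"]}

```bash
mkdir -p pics
cat > h.py <<'E'
from bench import readout, grab_frame, order
import numpy as np, cv2
def snap(n,fn=None):
    f=grab_frame(n)
    if fn: cv2.imwrite('pics/'+fn,f['color'][:,:,::-1])
    return f
def cam(f):
    R=cv2.Rodrigues(np.array(f['rvec'],float))[0]; return np.array(f['camera_matrix'],float),R,np.array(f['tvec'],float).ravel()
def w(f,u,v,z=None):
    K,R,t=cam(f); r=np.linalg.inv(K)@[u,v,1]
    if z is None: return R.T@(r*np.median(f['depth'][v-1:v+2,u-1:u+2])-t)
    c=-R.T@t; d=R.T@r; return c+d*(z-c[2])/d[2]
def px(f,p):
    K,R,t=cam(f); q=K@(R@np.array(p,float)+t); return q[:2]/q[2]
E
python3 - <<'E'
from h import *
import pickle
fs={n:snap(n,n+'0.png') for n in('top','scene')}
pickle.dump(fs,open('f0.pkl','wb'))
s=readout.get_state()
print(s['clock'],s['tcp_pos'],s['eef_rot'],s['finger_gap'],s['ft_force'])
for n in fs:
    K,R,t=cam(fs[n]);print(n,-R.T@t,R[2])
E
```

```text
0.1 [ 217.74603631 -611.83552065  218.68044023] [-8.25628469e-04  9.85431234e-01  1.70072288e-01 -1.36765911e-04] 0.9989204945907162 [ 0.28440031 -0.78463068  0.85691386]
top [ 486.50366565    7.23866402 1010.60054508] [ 0.10811364  0.0237337  -0.9938552 ]
scene [881.80623867 380.10384674 748.91071278] [-0.39807375 -0.4310747  -0.80976039]
```

View pics/top0.png

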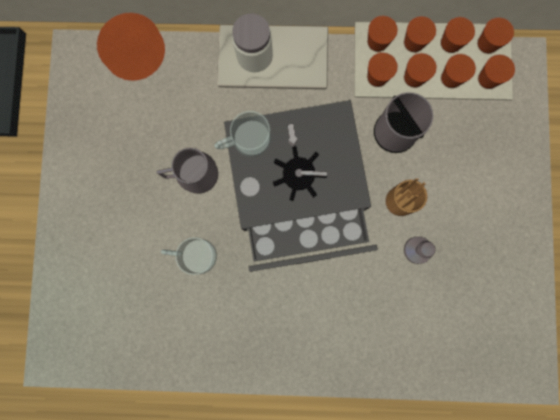

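View pics/scene0.png

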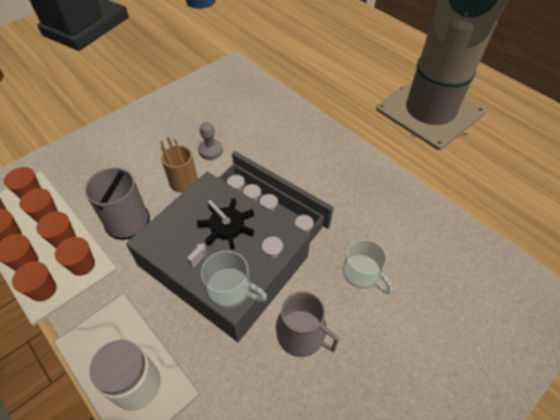

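The top view shows the unit's corners at about (225,122), (352,102), (369,206) and (240,228). The wheel hub is at (298,174), the bar tip at (327,174), the pointer at (292,137), and the drawer panel runs from (250,268) to (376,249). I'll measure these next.

Run:
```python
from h import *
import pickle
f=pickle.load(open('f0.pkl','rb'))['top']
for n,u,v,z in [('BL',225,122,85),('BR',352,102,85),('FR',369,206,85),('FL',240,228,85),('hub',298,174,113),('bartip',327,174,121),('ptr',292,140,111),('panL',250,268,76),('panR',376,249,76),('capsule',250,187,110),('tamper',427,249,86)]:
    print(n,w(f,u,v,z).round(),w(f,u,v).round())
c=f['color'][90:280,200:400]; cv2.imwrite('pics/c0.png',cv2.resize(c[:,:,::-1],None,fx=4,fy=3.15*4/3.15,interpolation=cv2.INTER_CUBIC)[:600])
```

```text
BL [758. 138.  85.] [758. 138.  85.]
BR [ 805. -116.   85.] [ 834. -127.    0.]
FR [ 595. -151.   85.] [ 595. -151.   85.]
FL [546. 100.  85.] [551. 109.   4.]
hub [651. -10. 113.] [650. -10. 116.]
bartip [650. -65. 121.] [657. -68.  86.]
ptr [717.   3. 111.] [717.   3. 111.]
panL [468.  79.  76.] [468.  79.  76.]
panR [ 512. -167.   76.] [ 514. -180.    2.]
capsule [624.  81. 110.] [623.  81. 112.]
tamper [ 514. -263.   86.] [ 514. -263.   87.]
```

View pics/c0.png

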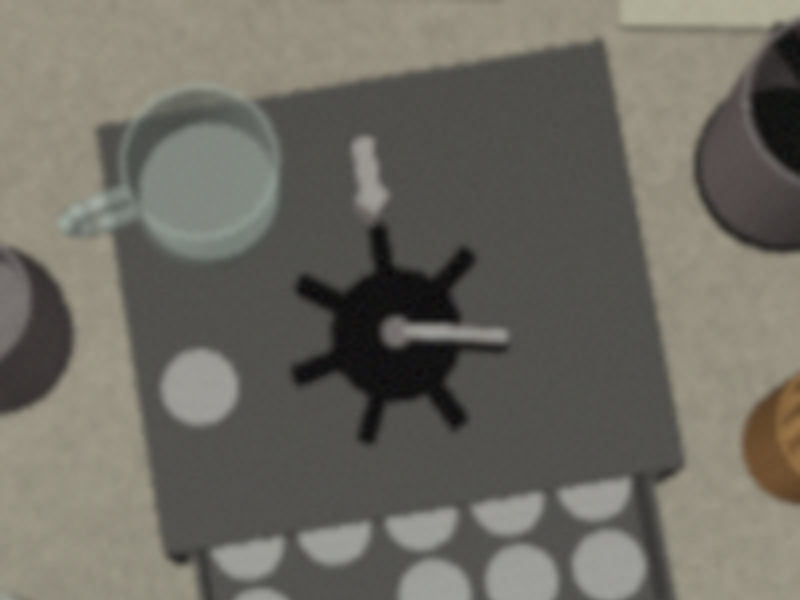

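The unit's yaw is about 0.18 rad and its centre about (676,-6). The wheel axis is near (651,-10), which agrees with the 25 mm offset. The drawer is about 65 mm open. The bar is two clicks clockwise of the pointer (-1.795). I'll move in front of the drawer with the fingers shut.

arm_command(rows="0 0 0 0 0.162; 0 0.028 -0.043 0 0; 0 0.028 -0.043 0 0; 0 0.028 -0.043 0 0; 0 0.028 -0.043 0 0; 0 0.028 -0.043 0 0; 0 0.028 -0.043 0 0; 0 0.028 -0.043 0 0; 0 0.028 -0.043 0 0; 0 0.028 -0.043 0 0; 0 0.028 -0.043 0 0; 0 0.028 -0.043 0 0; 0 0.028 -0.043 0 0; 0 0 0 0 0; 0 0 0 0 0")

```text
clock: 1.98
tcp_pos: [455.6, -45.3, 219.2]
eef_rot: [0.0, 0.996, 0.09, -0.001]
ft_force: [-0.9, -0.3, 0.6]
finger_gap: 0.004
gripper_force: 0.0
```

arm_command(rows="0 0 0 0.04 0; 0 0 0 0.04 0; 0 0 0 0.04 0; 0 0 0 0.04 0; 0 0 0 0 0; 0 0 0 0 0; 0 0.01 0 0 0; 0 0.01 0 0 0; 0 0.01 0 0 0; 0 0.01 0 0 0; 0 0.01 0 0 0; 0 0.01 0 0 0")

```text
clock: 3.48
tcp_pos: [515.7, -33.5, 59.4]
eef_rot: [-0.0, 0.996, 0.09, -0.0]
ft_force: [-1.7, 0.1, 1.9]
finger_gap: 0.007
gripper_force: 0.9
```

arm_command(rows="0 0.01 0 0 0; 0 0.01 0 0 0; 0 0.006 0 0 0; 0 0.003 0 0 0; 0 0.002 0 0 0; 0 0 0 0 0")

```text
clock: 4.22
tcp_pos: [545.9, -28.5, 59.5]
eef_rot: [0.0, 0.996, 0.09, 0.0]
ft_force: [0.6, 0.2, -0.5]
finger_gap: 0.006
gripper_force: 0.4
```

arm_command(rows="0 0.002 0 0 0; 0 0.002 0 0 0; 0 0.002 0 0 0; 0 0 0 0 0")

```text
clock: 4.72
tcp_pos: [547.8, -28.2, 59.2]
eef_rot: [0.0, 0.996, 0.089, -0.004]
ft_force: [-8.4, -1.7, 6.1]
finger_gap: 0.007
gripper_force: 4.2
```

arm_command(rows="0 0.001 0 0 0; 0 0 0 0 0; 0 -0.01 0 0 0; 0 -0.03 0 0 0; 0 0 0 -0.045 0; 0 0 0 -0.045 0.1745; 0 0 0 0 0.1745; 0 0 0 0 0.1745; 0 0 0 0 0.1745; 0 0 0 0 0.1745; 0 0 0 0 0.1745; 0 0 0 0 0.1745; 0 0 0 0 0.1745; 0 0 0 0 0.1745; 0 0 0 0 0; 0 0 0 0 0")

```text
clock: 6.72
tcp_pos: [513.8, -34.3, 149.6]
eef_rot: [-0.0, 0.769, -0.639, 0.001]
ft_force: [-0.1, 0.1, -0.7]
finger_gap: 0.005
gripper_force: 0.0
```

Run:
```python
from h import *
f=snap('top'); s=readout.get_state(); print(s['clock'],s['tcp_pos'],s['eef_rot'],s['q'][6],s['ft_force'])
c=f['color'][90:280,200:400]; cv2.imwrite('pics/c1.png',cv2.resize(c[:,:,::-1],None,fx=3.1,fy=3.1,interpolation=cv2.INTER_CUBIC))
```

```text
6.775 [513.65771301 -34.28300236 149.62797711] [-2.99130137e-04  7.68606802e-01 -6.39721315e-01  3.65051683e-04] -2.5340785075773167 [-0.01598175  0.00760938 -0.47334364]
```

View pics/c1.png

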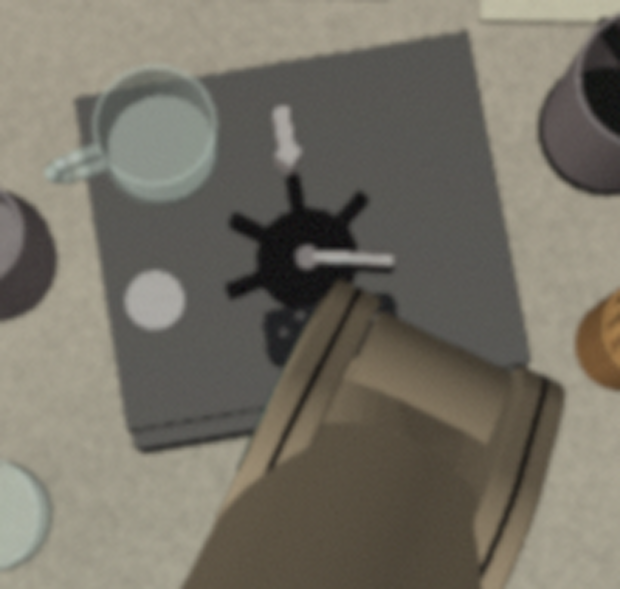

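The drawer looks shut. The bar is still at about -103°, with the hub at (308,257) and the tip at (393,262) in this crop. Next I lower and enter the front gap.

arm_command(rows="0 0 0 0.022 0; 0 0 0 0.022 0; 0 0 -0.02 0 0; 0 0 -0.02 0 0; 0 0 -0.02 0 0; 0 0 -0.012 0 0; 0 0 -0.008 0 0; 0 0 -0.007 0 0; 0 0 0 0 0; 0 0 0 0 0")

```text
clock: 8.02
tcp_pos: [598.4, -18.8, 105.5]
eef_rot: [0.0, 0.768, -0.641, -0.0]
ft_force: [0.2, -1.0, 0.1]
finger_gap: 0.002
gripper_force: 0.0
```

arm_command(rows="0 0.0052 -0.0003 0 -0.1; 0 0.0052 -0.0003 0 -0.1; 0 0.0052 -0.0003 0 -0.1; 0 0.0052 -0.0003 0 -0.1; 0 0.0052 -0.0003 0 -0.1; 0 0.0052 -0.0003 0 -0.1; 0 0.0052 -0.0003 0 -0.1; 0 0.0052 -0.0003 0 -0.1; 0 0.0052 -0.0003 0 -0.1; 0 0 0 0 0; 0 0 0 0 0")

```text
clock: 9.4
tcp_pos: [625.3, -55.0, 105.4]
eef_rot: [0.0, 0.97, -0.244, -0.0]
ft_force: [-0.5, -0.1, -0.1]
finger_gap: -0.001
gripper_force: 0.0
```

Run:
```python
from h import *
f=snap('top'); g=snap('scene'); s=readout.get_state(); print(s['clock'],s['tcp_pos'],s['q'][6],s['ft_force'])
a=np.array([651,-10.]);d=np.array(s['tcp_pos'][:2])-a; print(np.hypot(*d), (np.arctan2(d[1],d[0])-0.18+np.pi)%(2*np.pi))
e=lambda c:cv2.resize(c[:,:,::-1],(400,400),interpolation=cv2.INTER_CUBIC)
cv2.imwrite('pics/c2.png',np.hstack([e(f['color'][110:240,230:360]),e(g['color'][150:290,150:290])]))
```

```text
9.5 [625.51697883 -54.8345419  105.48560235] -1.85199139011929 [ 1.28807666  0.4209376  -0.22608661]
51.57053921463463 0.8739519871254777
```

View pics/c2.png

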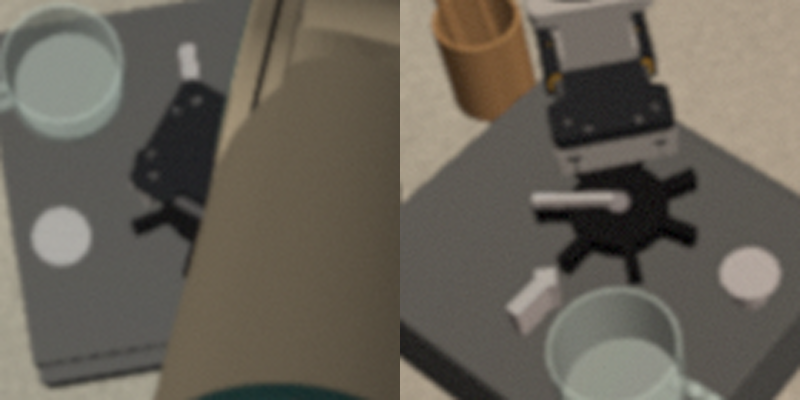

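The scene crop shows the bar tooth (535,200) one tooth before the pointer, and the pointer tooth at (575,260), so it moved one click. I'll repeat the arc for the last click.

arm_command(rows="0 0.0052 -0.0003 0 -0.1; 0 0.0052 -0.0003 0 -0.1; 0 0.0052 -0.0003 0 -0.1; 0 0.0052 -0.0003 0 -0.1; 0 0.0052 -0.0003 0 -0.1; 0 0.0052 -0.0003 0 -0.1; 0 0.0052 -0.0003 0 -0.1; 0 0.0052 -0.0003 0 -0.1; 0 0.0052 -0.0003 0 -0.1; 0 0 0 0 0; 0 0 0 0 0")

```text
clock: 10.88
tcp_pos: [670.7, -56.6, 105.4]
eef_rot: [0.0, 0.979, 0.202, -0.0]
ft_force: [-1.2, 0.2, -0.0]
finger_gap: 0.009
gripper_force: 0.0
```

Run:
```python
from h import *
g=snap('scene'); s=readout.get_state(); print(s['clock'],s['tcp_pos'],s['q'][6],s['ft_force'])
a=np.array([651,-10.]);d=np.array(s['tcp_pos'][:2])-a; print(np.hypot(*d), (np.arctan2(d[1],d[0])-0.18+np.pi)%(2*np.pi))
cv2.imwrite('pics/c3.png',cv2.resize(g['color'][150:290,130:310,::-1],None,fx=4,fy=4,interpolation=cv2.INTER_CUBIC))
```

```text
10.925 [670.77537013 -56.6858366  105.4411973 ] -1.1708084532900593 [ 0.55692454 -0.645174   -0.16564804]
50.701406318774985 1.7914669388445452
```

View pics/c3.png

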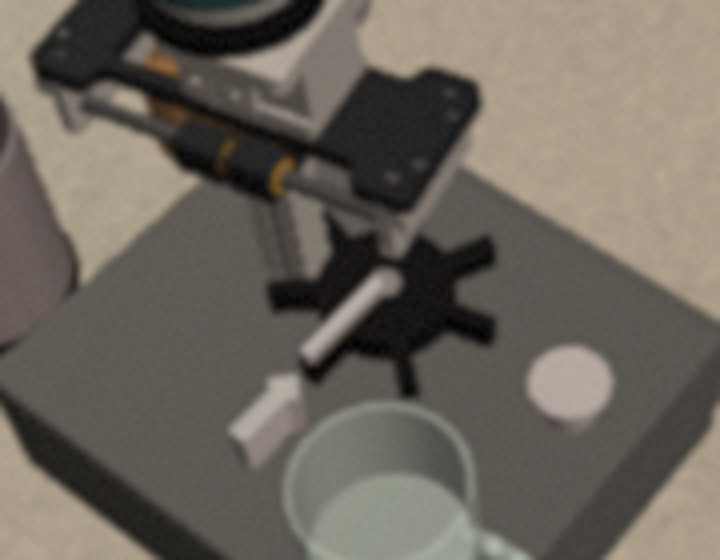

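The bar (310,355) now points at the pointer tip (290,380). I'll lift straight up, clear of the gap.

arm_command(rows="0 0 0 -0.01 0; 0 0 0 -0.02 0; 0 0 0 -0.04 0; 0 0 0 -0.05 0; 0 -0.04 0 0 0; 0 -0.05 0 0 0; 0 -0.05 0 0 0; 0 -0.05 0 0 0; 0 0 0 0 0; 0 0 0 0 0; 0 0 0 0 0; 0 0 0 0 0")

```text
clock: 12.42
tcp_pos: [497.7, -131.6, 225.3]
eef_rot: [-0.0, 0.979, 0.204, 0.0]
ft_force: [-0.1, 0.2, 0.1]
finger_gap: 0.002
gripper_force: 0.0
```

Run:
```python
from h import *
g=snap('scene'); s=readout.get_state(); print(s['clock'],s['tcp_pos'],s['ft_force'])
cv2.imwrite('pics/c4.png',cv2.resize(g['color'][130:330,80:340,::-1],None,fx=3,fy=3,interpolation=cv2.INTER_CUBIC))
```

```text
12.475 [ 497.50714578 -131.66506295  225.29879202] [ 1.24160657 -0.13128544 -0.29945755]
```

View pics/c4.png

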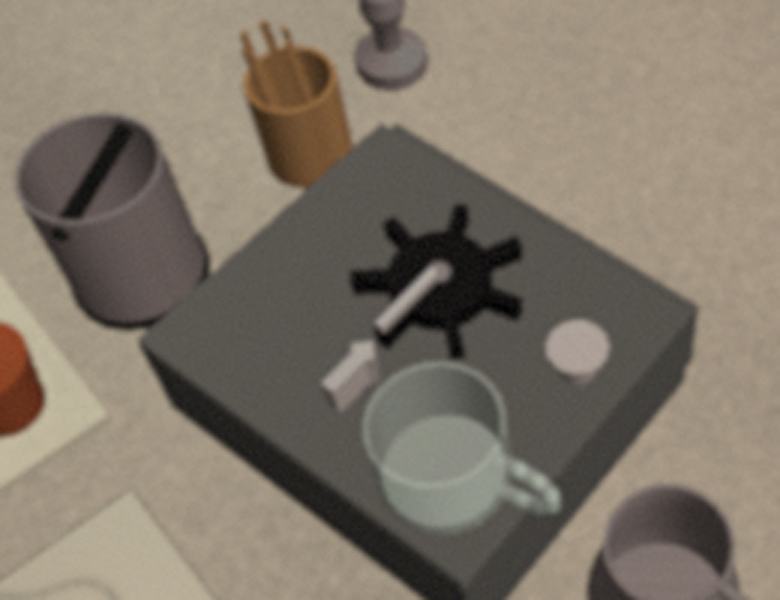

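The bar (380,328) rests at the pointer (372,345), the drawer is shut, the bystanders haven't moved, and the arm is clear. I'm handing it in.

```bash
python3 -c "
from bench import order
print(order.finish_job())"
```

```text
the job is handed in; nothing more can be done
None
```

I pushed the drawer fully shut and turned the wheel two clicks until the barred tooth rested at the pointer, then handed the job in at about 12.5 s with the arm clear; the final picture showed nothing else moved, and the hand-in returned no verdict.

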